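Knock home the locking pin of the loaded sample station

TASK

One of the three stations on the sample carriage holds the windowed sample cell; the other two hold flat blank covers. Take the mallet from its rest and knock the sprung locking pin of the cell's station down with the head until it is fully home; each pin has its own depth, so go by the feel of the stop and neither slam it nor lean on it so hard that the mallet twists in your hand: keep the mallet level throughout. Leave the other two pins standing, do not touch the carriage or its pins with the gripper, and do not disturb the cell, the blanks or the things lying around. Then lay the mallet back in its rest as you found it and let go.

Things in the scene. Friction and masses are not known exactly. Their poses are not given: they have to be found in the camera images.
- carriage: Sample carriage fixed to the bench: dark slab 130 (x) x 210 (y) mm, deck 30 mm above the bench. Origin under its centre at bench height; z up. Three stations side by side along y: station 0 at y = +65 mm, 1 at 0, 2 at -65 mm. Each has a square pocket (rim 6 mm high) at x = +30 mm and its own locking pin at x = -42 mm, on the edge nearer the robot
- station0 (a point): Centre of the floor of pocket 0, on the deck
- station1 (a point): Centre of the floor of pocket 1, on the deck
- station2 (a point): Centre of the floor of pocket 2, on the deck
- cell: The sample cell: an upright aluminium plate with a round window (40 wide, 14 thick) on a 40 x 40 mm foot, 52 mm tall overall, standing loose in one of the three pockets. Origin under the centre of its foot
- blank_a: Blank cover, flat aluminium square 40 x 40 x 10 mm, lying in a pocket without a cell. Origin under its centre
- blank_b: A second blank cover, the same
- mallet: Small mallet: level wooden handle 18 wide (y) x 22 tall (z), x = -75 to +52 mm, with a round white head on its +x end: 36 diameter, axis along z at x = +70 mm, from z = -55 (striking face) to +20 mm. About 220 g. Origin on the handle's centre line at the place to grip, midway between the rest's forks
- mallet_face (a point): Centre of the mallet's lower striking face
- rest: Grey stand fixed to the bench that carries the mallet: base 175 x 70 x 8 mm, two forks (10 thick, 44 wide) at x = +40 and -40 mm with seats 70 mm high between cheeks 26 mm apart that rise to 84 mm. Origin under its centre at bench height; the resting mallet's origin is 81 mm straight above it, same axes
- pin0 (a joint): Travel of station 0's locking pin in m: 0 = standing proud, growing as it goes down. Each pin has its own full travel, somewhere between 9 and 21 mm and not known beforehand: home is where its head comes to a hard stop on its collar. A spring and a tight bore resist it on the way with about 7 to 10 N; the bore grips it wherever it is left
- pin0_top (a point): Centre of the top of station 0's pin: a steel button head of 24 diameter and 8 mm thick, top 66 mm above the bench when proud, standing over a 25 diameter collar on the deck
- pin1 (a joint): Travel of station 1's locking pin in m: 0 = standing proud, growing as it goes down. Each pin has its own full travel, somewhere between 9 and 21 mm and not known beforehand: home is where its head comes to a hard stop on its collar. A spring and a tight bore resist it on the way with about 7 to 10 N; the bore grips it wherever it is left
- pin1_top (a point): Centre of the top of station 1's pin: a steel button head of 24 diameter and 8 mm thick, top 66 mm above the bench when proud, standing over a 25 diameter collar on the deck
- pin2 (a joint): Travel of station 2's locking pin in m: 0 = standing proud, growing as it goes down. Each pin has its own full travel, somewhere between 9 and 21 mm and not known beforehand: home is where its head comes to a hard stop on its collar. A spring and a tight bore resist it on the way with about 7 to 10 N; the bore grips it wherever it is left
- pin2_top (a point): Centre of the top of station 2's pin: a steel button head of 24 diameter and 8 mm thick, top 66 mm above the bench when proud, standing over a 25 diameter collar on the deck
- jar: Bystander: small lidded jar, 44 diameter, 50 mm tall. Origin under its centre
- dish: Bystander: shallow glass dish, 60 diameter, 18 mm tall. Origin under its centre
- pellet_box: Bystander: white box 70 x 50 x 30 mm. Origin under its centre
Mind the look-alikes: they are no part of the job. Leave any green or turquoise look-alike of the mallet alone.

How it is judged:
By the outcome, as a careful person would: the job done as asked, in the order asked, and still so for the second after the job is handed in, with the robot touching nothing.
It also fails if it takes over 42 s, if anything falls off the work surface, if the arm or the gripper's body presses on something with over 40 N, if the wrist force passes 120 N, or if a joint passes its speed limit or range.

ROBOT

A 6-joint arm with a two-finger parallel gripper is mounted at the origin on the work surface. World frame = base frame: x ahead of the robot, y to its left, z up, the work surface at z = 0. Lengths are in m, angles in rad, forces in N, time in s.
With the tool pointing down it reaches from about 0.25 to 0.775 m from the base axis. Payload 8.9 kg.
Tool frame: the origin (TCP) lies midway between the tips of the shut fingers; the grasp point (between the pads) lies 19 mm behind it; z points along the fingers, y is the line along which they close (so a half turn about z gives the same grasp; the last joint's range is limited). The gripper opens to 85 mm and grips with 20 to 120 N. Pads are 22 mm wide; open, the fingers measure 114 mm over their backs; the gripper's body (76 mm by 85 mm) begins 54 mm behind the grasp point. The pads swing forward as they close: fully open they stand 13 mm farther back than shut.
Start: joints at [-1.303, 0.291, -0.153, 1.127, 0, 1.431], TCP at [0.208, -0.482, 0.231] pointing down, gripper open.
Joint ranges: [-2.52, 2.52], [-0.91, 1.74], [-1.3, 1.37], [-1.96, 2.02], [-1.52, 1.47], [-3.14, 3.14]. Speed limits (rad/s): [2.22, 2.22, 2.79, 3.14, 3.14, 3.14].

INTERFACE

Orientations are given as a rotation vector (axis times angle).
In Python, from bench import observe, snapshot, close_job, search_frame, pinpoint gives the robot as it stands. The module is installed in compiled form; this text tells all that it offers.
- The arm moves only by the shell command python3 -m creep 'ROWS' [OPENING] [FORCE]. ROWS is a JSON object of lists of equal length, an entry for each row: "travel": the shift along the world's x, y, z in units of 0.1 m (1.0 is 0.1 m), a list of three; "spin": the turn about the world's z in units of pi/4 rad (1.0 is pi/4 rad). In form: {"travel": [[dx, dy, dz], ...], "spin": [spin, ...]}. A call has 1 to 10 rows; each row is the pose to reach, as a shift and turn from the pose commanded when the call began; what a row does not reach only later rows make up. A row lasts 1/10 s, in which the tool goes at most 50 mm and 8.59 degrees, less where a joint would pass 70% of its speed; a pose out of reach is approached as far as the arm can. A call with a number of a shift or a turn outside -1 to 1 is refused whole. A call with a gripper value outside its range is refused whole. OPENING is the finger opening in mm, from 0 to 85.4, set as the call begins (- or left out, the last holds). The fingers move at their own pace and stop on an object; FORCE is the grip in N (left out, the last holds). Time passes only in rows, so rows that repeat a pose let the fingers close. It gives the time, the measured TCP pose, the force, the opening and the grip force at its end, in the units of the state.
- observe(): the state, without advancing time (a new reading comes with each control period).
- snapshot(name): name is "scene" or "top" or "wrist"; returns a dict with "image" (400x640x3 uint8, blue, green, red), "depth" (400x640 float32, m along the optical axis (not along the pixel's ray), 0 where there is no reading), "fx", "fy", "cx", "cy" (pixels), "camera_from_world" (4x4, takes a point from world to camera coordinates). Camera axes: x right, y down, z forward; pixel columns grow to the right and rows downward; lengths in m; the calibration is good to about 2 mm. A picture is of the moment at which its call begins.
- close_job(): hands the job in; it is judged then, once.
Trained networks look in a picture, given as the dict that the camera call returned (one of the last four; its "shot" number tells which), for a name from the list of things; names that differ only in an ending like _2 or _b are one class to them, and where a whole thing is asked for, a point or a joint stands for the part that bears it (a point fixed in the world has none). Each returns a list of dicts, best first, with "confidence" (0 to 1); they miss things now and then, are a little off and sometimes report something else, mostly with a low value. They report only what shows in the picture. A call takes as long as a camera call. They do not tell look-alikes from the thing itself.
- search_frame(query, picture): "point" ([x, y, z] in m, in world coordinates, good to about 4 mm: the middle of the surface that is visible of it).
- pinpoint(query, picture): "point" ([x, y, z] in m, in world coordinates, good to about 4 mm: a listed point, or the origin of a listed thing).
The state is a dict: "t": time; "joint_positions": joint angles; "dq": joint speeds; "joint_torque": joint torques, N m; "ee_pos": TCP position; "ee_rot": TCP orientation; "force": force on the tool from outside, world axes, zero at the start; "ft_torque": the same for the moment, N m; "finger_gap": finger opening in m; "grasp_force": force on a finger pad.
Only numpy, scipy, OpenCV 4.12 (cv2) and the standard library are available. Lean on these libraries where they do the work, as an engineer would, in place of code of your own. Each camera call takes 0.05 s, during which the arm holds its last target. There are 200 camera calls.

## Working session

There is one attempt and no reset: what is moved stays moved. The work goes in short steps, Python scripts to look and compute and a shell command to move; the robot and the scene stay as the last step left them, time stands still between calls to the robot, and variables do not carry over. Pictures are saved under pics/ and viewed, at most 10 in all, crops included, and the job is handed in when it is done.

```bash
mkdir -p pics; cat > h.py <<'E'
import numpy as np,cv2
from bench import *
def world(s,u,v):
    d=s['depth'][int(v),int(u)]
    p=np.array([(u-s['cx'])/s['fx']*d,(v-s['cy'])/s['fy']*d,d,1])
    return (np.linalg.inv(s['camera_from_world'])@p)[:3]
E
python3 - <<'E'
from h import *
o=observe();print(o['t'],o['ee_pos'],o['ee_rot'],o['force'])
for n in('top','scene'):
    s=snapshot(n);cv2.imwrite(f'pics/{n}1.png',s['image'])
    for q in('mallet','mallet_face','rest','carriage','cell','blank_a','pin0_top','pin1_top','pin2_top','jar','dish','pellet_box'):
        print(n,q,[(np.round(r['point'],3).tolist(),round(r['confidence'],2)) for r in pinpoint(q,s)[:3]])
E
```

```text
0.0 [ 0.20762931 -0.48174068  0.23074152] [-3.07560063e+00 -6.34314404e-01  1.30633876e-04] [ 0.14691372  0.33016224 -0.86179748]
top mallet [([0.525, -0.225, 0.078], 0.95), ([0.8, -0.036, 0.018], 0.95), ([0.479, -0.422, 0.016], 0.9)]
top mallet_face [([0.592, -0.243, 0.023], 0.76), ([0.342, -0.264, 0.016], 0.63), ([0.333, -0.019, 0.014], 0.63)]
top rest [([0.529, -0.229, -0.003], 0.56)]
top carriage [([0.589, 0.119, 0.0], 0.78)]
top cell [([0.608, 0.048, 0.028], 0.73)]
top blank_a [([0.626, 0.18, 0.031], 0.6), ([0.619, 0.119, 0.03], 0.57)]
top pin0_top [([0.553, 0.186, 0.066], 0.47), ([0.611, 0.044, 0.032], 0.28), ([0.619, 0.119, 0.031], 0.25)]
top pin1_top [([0.549, 0.119, 0.065], 0.66), ([0.7, -0.193, -0.001], 0.21)]
top pin2_top [([0.541, 0.056, 0.067], 0.5)]
top jar []
top dish [([0.703, -0.196, 0.001], 0.67)]
top pellet_box [([0.602, 0.401, -0.003], 0.63)]
scene mallet [([0.252, -0.252, 0.02], 0.91), ([0.521, -0.229, 0.079], 0.86), ([0.408, -0.058, 0.014], 0.78)]
scene mallet_face [([0.594, -0.244, 0.03], 0.85), ([0.461, -0.507, 0.017], 0.78), ([0.333, -0.268, 0.018], 0.61)]
scene rest [([0.525, -0.228, 0.001], 0.65)]
scene carriage [([0.588, 0.117, 0.002], 0.62), ([0.627, 0.176, 0.033], 0.17)]
scene cell [([0.614, 0.054, 0.031], 0.52)]
scene blank_a [([0.429, 0.322, -0.001], 0.72), ([0.619, 0.115, 0.031], 0.57), ([0.627, 0.182, 0.029], 0.53)]
scene pin0_top [([0.56, 0.182, 0.067], 0.44)]
scene pin1_top [([0.553, 0.12, 0.066], 0.45), ([0.621, 0.114, 0.031], 0.42)]
scene pin2_top [([0.544, 0.056, 0.069], 0.63), ([0.522, -0.23, 0.081], 0.4)]
scene jar [([0.428, 0.322, -0.0], 0.74), ([0.626, 0.175, 0.031], 0.24)]
scene dish [([0.698, -0.194, 0.0], 0.61), ([0.611, 0.052, 0.03], 0.61)]
scene pellet_box [([0.6, 0.399, 0.003], 0.73)]
```

View pics/top1.png

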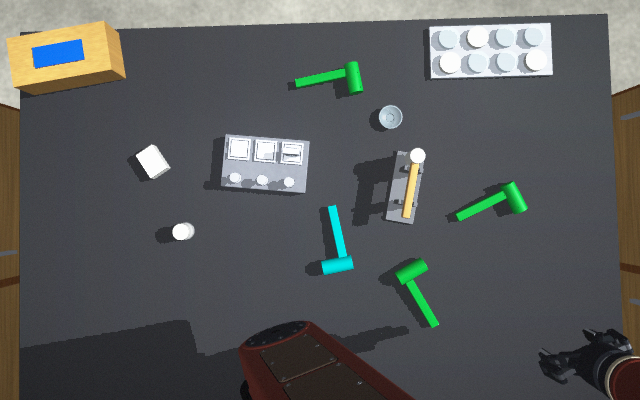

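View pics/scene1.png

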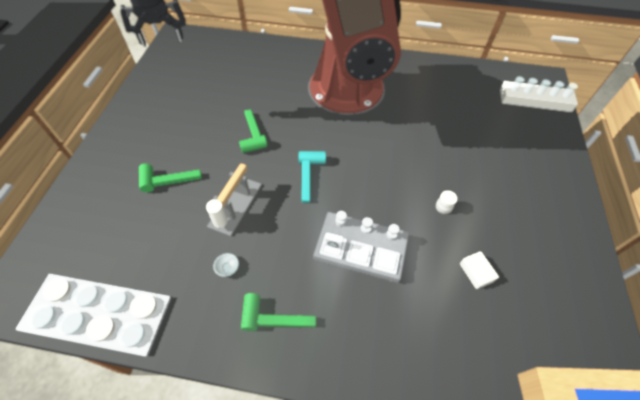

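The cell stands in the pocket nearest the mallet, top image (291,153), so it is station 2, pin at (289,182). The wooden mallet is in its rest at (412,190), head at (417,155). The green and cyan mallets lie on the bench. Next I'll measure from the depth.

```bash
cat > m.py <<'E'
from h import *
def cloud(s):
    v,u=np.mgrid[:400,:640];d=s['depth']
    P=np.stack([(u-s['cx'])/s['fx']*d,(v-s['cy'])/s['fy']*d,d,np.ones_like(d)],-1)
    return (P@np.linalg.inv(s['camera_from_world']).T)[...,:3],d>0
def sel(P,ok,c,r,z0,z1):
    m=ok&(np.hypot(P[...,0]-c[0],P[...,1]-c[1])<r)&(P[...,2]>z0)&(P[...,2]<z1)
    return P[m]
if __name__=='__main__':
  for n in('top','scene'):
    s=snapshot(n);P,ok=cloud(s)
    for nm,c in(('p0',(.555,.184)),('p1',(.55,.119)),('p2',(.543,.056))):
        q=sel(P,ok,c,.025,.055,.075);print(n,nm,len(q),((q.max(0)+q.min(0))/2).round(4),q.mean(0).round(4),np.percentile(q[:,2],80).round(4))
    q=sel(P,ok,(.593,-.243),.035,.094,.12);print(n,'head',len(q),((q.max(0)+q.min(0))/2).round(4),q.mean(0).round(4))
    q=sel(P,ok,(.51,-.225),.06,.086,.12);c,sv,vt=np.linalg.svd(q[:,:2]-q[:,:2].mean(0));print('handle',len(q),q.mean(0).round(4),np.degrees(np.arctan2(vt[0,1],vt[0,0])),((q-q.mean(0))[:,:2]@vt[0]).min(),((q-q.mean(0))[:,:2]@vt[0]).max())
    q=sel(P,ok,(.612,.05),.03,.06,.1);print('cell',len(q),q.mean(0).round(4),q[:,2].max())
    b=s['image'][...,0]*0
    q=sel(P,ok,(.587,.12),.14,.025,.045);r=cv2.minAreaRect((q[:,:2]*1000).astype(np.float32));print('deck',r)
E
python3 m.py
```

```text
top p0 78 [0.5554 0.1854 0.0649] [0.556  0.1849 0.0652] 0.067
top p1 79 [0.5488 0.1211 0.0653] [0.5491 0.1207 0.0653] 0.0669
top p2 78 [0.5427 0.0558 0.0655] [0.5427 0.0566 0.065 ] 0.0664
top head 199 [ 0.5866 -0.2419  0.0999] [ 0.5927 -0.2418  0.1002]
handle 421 [ 0.5103 -0.2249  0.0913] 168.2728351126224 -0.05947013054154033 0.05938323667461397
cell 135 [0.6129 0.0481 0.0783] 0.08523226599579581
deck ((591.3463134765625, 116.42437744140625), (210.02340698242188, 130.12318420410156), 83.90021514892578)
scene p0 80 [0.5561 0.1854 0.063 ] [0.5574 0.1851 0.0644] 0.066
scene p1 75 [0.5493 0.1202 0.0629] [0.5504 0.1204 0.0643] 0.0658
scene p2 74 [0.5426 0.056  0.0633] [0.5433 0.0563 0.0645] 0.0657
scene head 165 [ 0.593  -0.2434  0.0985] [ 0.5942 -0.2419  0.0996]
handle 295 [ 0.5125 -0.2249  0.0905] -11.486342107206621 -0.061181963231991834 0.056894139237558955
cell 170 [0.617  0.0484 0.076 ] 0.08457143252945709
deck ((590.7508544921875, 116.04971313476562), (210.20272827148438, 131.4293212890625), 83.68843078613281)
```

```bash
python3 -m creep '{"travel":[[0.13,0.105,0],[0.26,0.21,0],[0.39,0.315,0],[0.52,0.42,0],[0.65,0.525,0],[0.79,0.635,0]],"spin":[0.13,0.27,0.4,0.54,0.67,0.806]}' 85 && python3 -m creep '{"travel":[[0.13,0.105,0],[0.26,0.21,0],[0.39,0.315,0],[0.52,0.42,0],[0.65,0.525,0],[0.79,0.635,0]],"spin":[0.13,0.27,0.4,0.54,0.67,0.806]}' && python3 -m creep '{"travel":[[0.13,0.105,0],[0.26,0.21,0],[0.39,0.315,0],[0.52,0.42,0],[0.65,0.525,0],[0.79,0.635,0]],"spin":[0.13,0.27,0.4,0.54,0.67,0.806]}' && python3 -m creep '{"travel":[[0.13,0.105,0],[0.26,0.21,0],[0.39,0.315,0],[0.52,0.42,0],[0.65,0.525,0],[0.79,0.635,0],[0.79,0.635,0]],"spin":[0.13,0.27,0.4,0.54,0.67,0.806,0.806]}'
python3 - <<'E'
from h import *
from scipy.spatial.transform import Rotation as R
o=observe();M=R.from_rotvec(o['ee_rot']).as_matrix();print(o['t'],o['ee_pos'],np.degrees(np.arctan2(M[1,1],M[0,1])),M[:,2],o['joint_positions'],o['force'])
s=snapshot('wrist');cv2.imwrite('pics/w1.png',s['image'])
for q in('mallet','rest'):print(q,[(np.round(r['point'],4).tolist(),round(r['confidence'],2)) for r in pinpoint(q,s)[:3]])
from m import *
P,ok=cloud(s)
q=sel(P,ok,(.512,-.225),.06,.086,.12);c,sv,vt=np.linalg.svd(q[:,:2]-q[:,:2].mean(0));print('handle',len(q),q.mean(0).round(4),np.degrees(np.arctan2(vt[0,1],vt[0,0])))
q=sel(P,ok,(.593,-.243),.035,.094,.12)
if len(q):print('head',len(q),((q.max(0)+q.min(0))/2).round(4),q.mean(0).round(4))
E
```

```text
t: 2.0
ee_pos: [0.2872, -0.4183, 0.2313]
ee_rot: [2.723, 1.566, -0.0]
force: [-0.3, 0.3, 0.1]
finger_gap: 0.0853
grasp_force: 0.0
t: 2.6
ee_pos: [0.3662, -0.3547, 0.2313]
ee_rot: [2.1, 2.336, -0.0]
force: [0.3, 0.6, -0.5]
finger_gap: 0.0853
grasp_force: 0.0
t: 3.2
ee_pos: [0.4452, -0.2912, 0.2313]
ee_rot: [-1.269, -2.874, -0.0]
force: [-0.7, -0.4, -0.1]
finger_gap: 0.085
grasp_force: 0.0
t: 3.9
ee_pos: [0.5249, -0.227, 0.2311]
ee_rot: [0.311, 3.126, 0.001]
force: [-0.6, -0.7, -1.2]
finger_gap: 0.0848
grasp_force: 0.0
3.9 [ 0.52488663 -0.22703765  0.23112807] 78.62039324273769 [ 3.63052442e-04  3.30745713e-04 -9.99999879e-01] [-5.36334245e-01  3.80289921e-01 -2.42910902e-02  1.16607225e+00
  4.69820519e-04 -3.37722548e-01] [-0.56539769 -0.72590253 -1.22404861]
mallet [([0.4072, -0.055, 0.014], 0.88), ([0.4787, -0.4205, 0.0117], 0.57), ([0.5196, -0.2259, 0.08], 0.55)]
rest [([0.5266, -0.227, -0.0003], 0.91)]
handle 2619 [ 0.5088 -0.2237  0.0919] -11.79177022715944
head 1095 [ 0.5867 -0.2411  0.0986] [ 0.5919 -0.2407  0.1007]
```

```bash
python3 -m creep '{"travel":[[0,0,-0.2],[0,0,-0.4],[0,0,-0.6],[0,0,-0.8],[0,0,-0.95]],"spin":[0,0,0,0,0]}' && python3 -m creep '{"travel":[[0,0,-0.15],[0,0,-0.3],[0,0,-0.45],[0,0,-0.6],[0,0,-0.7],[0,0,-0.76],[0,0,-0.76]],"spin":[0,0,0,0,0,0,0]}' && python3 -m creep '{"travel":[[0,0,0],[0,0,0],[0,0,0],[0,0,0],[0,0,0],[0,0,0],[0,0,0],[0,0,0]],"spin":[0,0,0,0,0,0,0,0]}' 0 40
```

```text
t: 4.55
ee_pos: [0.5226, -0.2286, 0.1352]
ee_rot: [-0.322, -3.124, -0.0]
force: [0.1, -0.5, 0.9]
finger_gap: 0.0849
grasp_force: 0.0
t: 5.25
ee_pos: [0.5232, -0.2282, 0.0598]
ee_rot: [-0.319, -3.124, -0.001]
force: [-0.7, 0.2, 0.1]
finger_gap: 0.085
grasp_force: 0.0
t: 6.05
ee_pos: [0.524, -0.2282, 0.0606]
ee_rot: [0.318, 3.125, -0.0]
force: [-0.7, 0.3, 4.6]
finger_gap: 0.0173
grasp_force: 39.5
```

```bash
python3 -m creep '{"travel":[[0,0,0],[0,0,0],[0,0,0]],"spin":[0,0,0]}' 0 120;  python3 - <<'E'
from h import *
s=snapshot('wrist');cv2.imwrite('pics/w2.png',s['image'])
s=snapshot('top');cv2.imwrite('pics/t2.png',cv2.resize(s['image'][100:260,180:500],None,fx=2.5,fy=2.5))
E
```

```text
t: 6.35
ee_pos: [0.524, -0.2283, 0.0608]
ee_rot: [0.318, 3.125, -0.0]
force: [-1.0, -0.0, 7.1]
finger_gap: 0.0169
grasp_force: 117.0
```

```bash
python3 -m creep '{"travel":[[0,0,0.03],[0,0,0.1],[0,0,0.2],[0,0,0.3],[0,0,0.42],[0,0,0.55],[0,0,0.7],[0,0,0.8],[0,0,0.85],[0,0,0.85]],"spin":[0,0,0,0,0,0,0,0,0,0]}';  python3 - <<'E'
from m import *
o=observe();print(o['ee_pos'],o['force'],o['ft_torque'])
for n in('top','wrist'):
    s=snapshot(n);P,ok=cloud(s);
    q=sel(P,ok,(.593,-.243),.032,.174,.2)
    if len(q):print(n,'head',len(q),((q.max(0)+q.min(0))/2).round(4),q.mean(0).round(4))
    q=sel(P,ok,(.512,-.225),.06,.165,.18)
    if len(q):
        A=np.c_[q[:,:2]-q[:,:2].mean(0),np.ones(len(q))];print(len(q),np.linalg.lstsq(A,q[:,2],rcond=None)[0])
    cv2.imwrite(f'pics/{n}3.png',s['image'])
E
```

```text
t: 7.45
ee_pos: [0.5241, -0.2284, 0.1461]
ee_rot: [0.318, 3.124, -0.001]
force: [-0.7, -0.2, -2.9]
finger_gap: 0.0162
grasp_force: 117.1
[ 0.52410881 -0.22836505  0.14610781] [-0.65558447 -0.24025893 -2.87926499] [ 0.00627064  0.00097773 -0.02178236]
top head 269 [ 0.5879 -0.2433  0.1822] [ 0.5911 -0.2412  0.1844]
222 [-0.03687892 -0.15683105  0.17563072]
12538 [-0.00602933  0.002077    0.17604622]
```

View pics/wrist3.png

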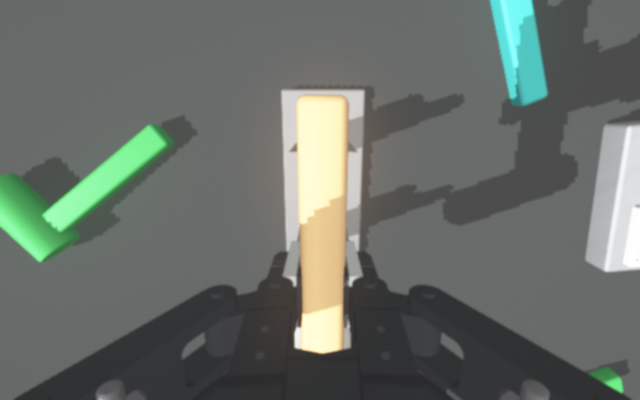

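```bash
python3 -m creep '{"travel":[[-0.01,0.06,0],[-0.03,0.18,0],[-0.06,0.35,0],[-0.09,0.55,0],[-0.13,0.78,0],[-0.17,0.99,0]],"spin":[0,0,0,0,0,0]}' && python3 -m creep '{"travel":[[-0.04,0.22,0],[-0.08,0.44,0],[-0.11,0.66,0],[-0.15,0.85,0],[-0.17,0.99,0]],"spin":[0,0,0,0,0]}' && python3 -m creep '{"travel":[[-0.04,0.22,0],[-0.08,0.44,0],[-0.11,0.66,0],[-0.14,0.84,0],[-0.15,0.94,0],[-0.16,1.0,0],[-0.16,1.0,0]],"spin":[0,0,0,0,0,0,0]}';  python3 - <<'E'
from m import *
o=observe();print(o['ee_pos'],o['force'],o['ft_torque'])
for n in('top','scene'):
    s=snapshot(n);P,ok=cloud(s);
    q=sel(P,ok,(.543,.056),.035,.174,.2)
    if len(q):print(n,'head',len(q),((q.max(0)+q.min(0))/2).round(4),q.mean(0).round(4))
    cv2.imwrite(f'pics/{n}4.png',cv2.resize(s['image'][120:300,220:500] if n=='scene' else s['image'],None,fx=2,fy=2)[:600,:800])
    for q in('mallet_face','pin2_top'):print(q,[(np.round(r['point'],4).tolist(),round(r['confidence'],2)) for r in pinpoint(q,s)[:5]])
E
```

```text
t: 8.15
ee_pos: [0.5058, -0.1268, 0.1451]
ee_rot: [-0.317, -3.125, -0.001]
force: [-0.2, -0.4, -2.2]
finger_gap: 0.0162
grasp_force: 117.2
t: 8.65
ee_pos: [0.4885, -0.0278, 0.1452]
ee_rot: [-0.315, -3.125, -0.001]
force: [0.6, -0.9, -3.0]
finger_gap: 0.0164
grasp_force: 117.2
t: 9.35
ee_pos: [0.4736, 0.0703, 0.1453]
ee_rot: [-0.316, -3.126, 0.0]
force: [-0.6, -0.7, -3.3]
finger_gap: 0.0163
grasp_force: 117.3
[0.47357575 0.07029321 0.1453158 ] [-0.611254   -0.68078998 -3.29325713] [-0.01603664  0.03859983 -0.05406594]
top head 73 [0.547  0.0526 0.1824] [0.5484 0.047  0.1847]
mallet_face [([0.7595, -0.108, 0.0151], 0.93), ([0.4575, -0.5029, 0.0209], 0.79), ([0.3387, -0.2654, 0.0164], 0.77), ([0.3312, -0.018, 0.0169], 0.7), ([0.5426, 0.0565, 0.1102], 0.64)]
pin2_top [([0.6128, 0.0492, 0.0288], 0.51)]
scene head 239 [0.5356 0.0542 0.1809] [0.5421 0.0549 0.1823]
mallet_face [([0.5429, 0.055, 0.1147], 0.98), ([0.3328, -0.2691, 0.0202], 0.85), ([0.3324, -0.0163, 0.0201], 0.83), ([0.7588, -0.1114, 0.0139], 0.61), ([0.4567, -0.5065, 0.0161], 0.58)]
pin2_top [([0.5417, 0.0556, 0.0677], 0.55), ([0.6091, 0.0534, 0.0287], 0.55), ([0.5924, 0.1141, -0.0024], 0.29)]
```

View pics/scene4.png

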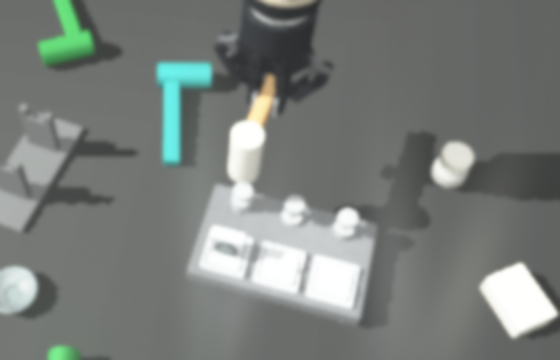

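```bash
python3 -m creep '{"travel":[[0,0,-0.06],[0,0,-0.14],[0,0,-0.22],[0,0,-0.29],[0,0,-0.34],[0,0,-0.37],[0,0,-0.39],[0,0,-0.4],[0,0,-0.4]],"spin":[0,0,0,0,0,0,0,0,0]}' && python3 -m creep '{"travel":[[0,0,-0.02],[0,0,-0.04],[0,0,-0.06],[0,0,-0.08],[0,0,-0.08]],"spin":[0,0,0,0,0]}'; python3 -c "
from h import *
o=observe();print(o['ee_pos'],o['force'],o['ft_torque'])"
```

```text
t: 10.55
ee_pos: [0.4739, 0.0698, 0.1054]
ee_rot: [0.318, 3.125, 0.0]
force: [-0.4, 0.6, -2.3]
finger_gap: 0.0161
grasp_force: 117.3
t: 11.05
ee_pos: [0.4738, 0.0699, 0.0973]
ee_rot: [0.318, 3.125, 0.0]
force: [-1.2, 0.9, 1.4]
finger_gap: 0.0163
grasp_force: 117.8
[0.47379461 0.06988289 0.09733215] [-1.24986948  0.88759207  1.38030178] [ 0.01632349  0.19979231 -0.02231229]
```

```bash
python3 -m creep '{"travel":[[0,0,-0.01],[0,0,-0.02],[0,0,-0.02]],"spin":[0,0,0]}'; python3 -c "
from h import *
o=observe();print(o['ee_pos'],o['force'],o['ft_torque'])";  python3 -m creep '{"travel":[[0,0,-0.01],[0,0,-0.02],[0,0,-0.02]],"spin":[0,0,0]}'; python3 - <<'E'
from m import *
o=observe();print(o['ee_pos'],o['force'],o['ft_torque'])
s=snapshot('wrist');P,ok=cloud(s)
q=sel(P,ok,(.46,.072),.06,.1,.14);A=np.c_[q[:,:2]-q[:,:2].mean(0),np.ones(len(q))];print(len(q),q.mean(0),np.linalg.lstsq(A,q[:,2],rcond=None)[0])
s=snapshot('scene');P,ok=cloud(s)
q=sel(P,ok,(.543,.056),.03,.12,.2);print(len(q),np.percentile(q[:,2],[50,80,95]))
E
```

```text
t: 11.35
ee_pos: [0.4738, 0.0699, 0.0953]
ee_rot: [0.318, 3.125, 0.0]
force: [-2.9, 0.8, 2.9]
finger_gap: 0.0162
grasp_force: 117.8
[0.4737768  0.06987337 0.09528987] [-2.89437603  0.77821176  2.91173083] [0.10840103 0.27108023 0.02719166]
t: 11.65
ee_pos: [0.4738, 0.0699, 0.0932]
ee_rot: [0.318, 3.125, 0.0]
force: [-2.2, -0.4, 4.0]
finger_gap: 0.0163
grasp_force: 117.8
[0.47376522 0.06986107 0.09320903] [-2.15578957 -0.36678815  3.96267465] [0.1385748  0.26467441 0.02088234]
15391 [0.45051242 0.07551253 0.1245913 ] [ 0.01846616 -0.00353428  0.1245913 ]
216 [0.13185955 0.13317673 0.13448559]
```

```bash
cat > f.py <<'E'
from m import *
o=observe();print(o['ee_pos'],o['force'],o['ft_torque'])
s=snapshot('wrist');P,ok=cloud(s)
q=sel(P,ok,(.46,.072),.06,.08,.14);A=np.c_[q[:,:2]-q[:,:2].mean(0),np.ones(len(q))];print(np.linalg.lstsq(A,q[:,2],rcond=None)[0])
E
python3 -m creep '{"travel":[[0,0,-0.01],[0,0,-0.02],[0,0,-0.02]],"spin":[0,0,0]}' >/dev/null; python3 f.py;  python3 -m creep '{"travel":[[0,0,-0.01],[0,0,-0.01]],"spin":[0,0]}'>/dev/null; python3 f.py
```

```text
[0.4737124  0.06988166 0.09119713] [-2.82964798  0.43779096  3.07917778] [ 0.10212582  0.18718478 -0.01042631]
[ 0.02951291 -0.0107844   0.12316846]
[0.47367036 0.0698955  0.09038494] [-3.50489575  1.96113904  7.21914102] [0.15110836 0.47793609 0.0115578 ]
[ 0.03547096 -0.0098755   0.12251826]
```

```bash
python3 -m creep '{"travel":[[0,0,0.03],[0,0,0.1],[0,0,0.2],[0,0,0.2]],"spin":[0,0,0,0]}' >/dev/null; python3 f.py; python3 - <<'E'
from m import *
s=snapshot('scene');P,ok=cloud(s)
for nm,c in(('p0',(.555,.184)),('p1',(.55,.119)),('p2',(.543,.056))):
    q=sel(P,ok,c,.02,.04,.075);print(nm,len(q),q.mean(0).round(4),np.percentile(q[:,2],[80,95]).round(4))
cv2.imwrite('pics/s5.png',cv2.resize(s['image'][180:300,290:430],None,fx=5,fy=5))
print(observe()['t'])
E
```

```text
[0.47479509 0.06979713 0.1117325 ] [ 0.49605838 -0.43064013 -2.92454865] [-0.06649082  0.0644589  -0.00478092]
[-0.17610384  0.03826887  0.13094546]
p0 118 [0.5588 0.1849 0.0574] [0.0658 0.0667]
p1 80 [0.5506 0.1204 0.063 ] [0.0661 0.0669]
p2 46 [0.5504 0.0572 0.0503] [0.0547 0.0571]
12.85
```

View pics/s5.png

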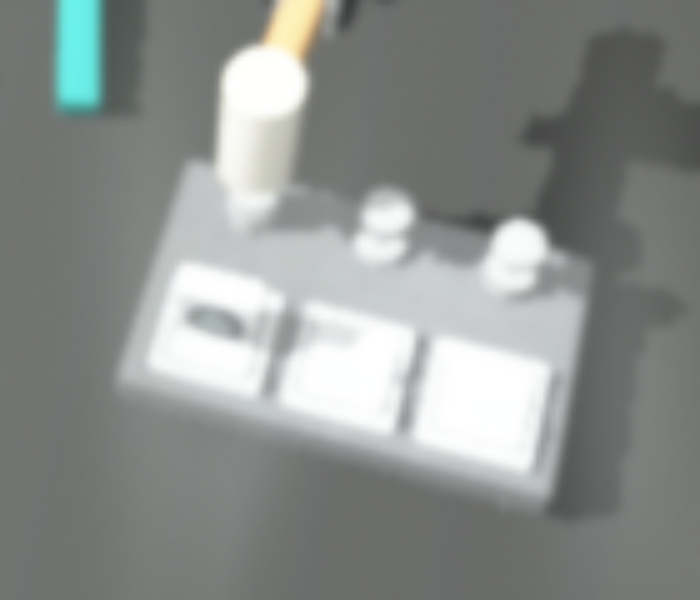

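```bash
sed -i 's/.06,.08,.14/.06,.08,.17/' f.py; python3 f.py; python3 - <<'E'
from m import *
s=snapshot('scene');P,ok=cloud(s)
ci=s['camera_from_world']
for nm,c in(('p0',(.5554,.1852)),('p1',(.549,.1205)),('p2',(.5425,.0561))):
    # column profile along rows through pin front
    p=ci@np.array([*c,.05,1]);u=int(round(p[0]/p[2]*s['fx']+s['cx']));v=int(round(p[1]/p[2]*s['fy']+s['cy']))
    print(nm,u,v,[tuple((P[r,u]*1000).round().astype(int)) for r in range(v-9,v+13)])
E
```

```text
[0.47411174 0.06983072 0.11066395] [-0.68755273  0.52631019 -3.03823936] [ 0.01363346  0.09155855 -0.05428708]
[ 0.18442091 -0.03904437  0.1499512 ]
p0 392 231 [(np.int64(500), np.int64(190), np.int64(-1)), (np.int64(503), np.int64(190), np.int64(-1)), (np.int64(547), np.int64(181), np.int64(66)), (np.int64(548), np.int64(182), np.int64(64)), (np.int64(552), np.int64(182), np.int64(66)), (np.int64(554), np.int64(182), np.int64(64)), (np.int64(558), np.int64(182), np.int64(66)), (np.int64(561), np.int64(182), np.int64(66)), (np.int64(562), np.int64(183), np.int64(63)), (np.int64(563), np.int64(183), np.int64(62)), (np.int64(567), np.int64(183), np.int64(64)), (np.int64(566), np.int64(184), np.int64(57)), (np.int64(560), np.int64(186), np.int64(42)), (np.int64(564), np.int64(186), np.int64(43)), (np.int64(566), np.int64(187), np.int64(42)), (np.int64(568), np.int64(187), np.int64(41)), (np.int64(567), np.int64(188), np.int64(35)), (np.int64(568), np.int64(189), np.int64(31)), (np.int64(571), np.int64(189), np.int64(32)), (np.int64(572), np.int64(189), np.int64(29)), (np.int64(576), np.
[... 1401 characters left out ...]
int64(55), np.int64(91)), (np.int64(561), np.int64(56), np.int64(88)), (np.int64(561), np.int64(56), np.int64(84)), (np.int64(560), np.int64(56), np.int64(78)), (np.int64(550), np.int64(56), np.int64(56)), (np.int64(551), np.int64(56), np.int64(53)), (np.int64(552), np.int64(57), np.int64(50)), (np.int64(552), np.int64(57), np.int64(45)), (np.int64(554), np.int64(57), np.int64(45)), (np.int64(553), np.int64(58), np.int64(37)), (np.int64(553), np.int64(58), np.int64(33)), (np.int64(555), np.int64(58), np.int64(31)), (np.int64(556), np.int64(59), np.int64(27)), (np.int64(558), np.int64(59), np.int64(26)), (np.int64(563), np.int64(60), np.int64(31)), (np.int64(564), np.int64(60), np.int64(27))]
```

```bash
cat > f.py <<'E'
from m import *
o=observe();z=o['ee_pos'][2];print(round(o['t'],2),o['ee_pos'].round(4) if hasattr(o['ee_pos'],'round') else o['ee_pos'],'F',np.round(o['force'],1),'T',np.round(o['ft_torque'],2))
s=snapshot('wrist');P,ok=cloud(s)
a=np.radians(-11.5);e=np.array([np.cos(a),np.sin(a)]);d=P[...,:2]-np.array(o['ee_pos'][:2])
x=d@e;y=d@np.array([-e[1],e[0]])
m=ok&(x>-.07)&(x<-.025)&(abs(y)<.007)&(abs(P[...,2]-z-.031)<.01)
k=np.polyfit(x[m],P[...,2][m],1);print('n',m.sum(),'tilt deg',np.degrees(k[0]).round(2),'top at grip rel TCP',(k[1]-z).round(4))
E
python3 f.py
python3 - <<'E'
from m import *
s=snapshot('scene');P,ok=cloud(s)
M=np.linalg.inv(s['camera_from_world'])[:3,3]
for nm,c in(('p0',(.5554,.1852)),('p1',(.549,.1205)),('p2',(.5425,.0561))):
    dv=M[:2]-c;dv/=np.linalg.norm(dv);d=P[...,:2]-c
    m=ok&(abs(d@np.array([-dv[1],dv[0]]))<.006)&(d@dv>-.012)&(d@dv<.03)&(P[...,2]<.075)
    q=np.c_[(d@dv)[m],P[...,2][m]]*1000;q=q[np.argsort(-q[:,1])]
    b=[(int(z),round(float(np.median(q[abs(q[:,1]-z)<=1.5,0])),1)) for z in range(66,30,-2) if (abs(q[:,1]-z)<=1.5).any()]
    print(nm,b)
E
```

```text
12.95 [0.4736 0.0698 0.1102] F [-0.1 -0.3 -2.3] T [ 0.01  0.03 -0.01]
n 4977 tilt deg -0.02 top at grip rel TCP 0.0312
p0 [(66, 0.5), (64, 0.8), (62, -1.8), (60, 11.3), (58, 10.7), (46, 4.6), (44, 8.5), (42, 7.0), (40, 11.1), (38, 11.1), (36, 11.1), (34, 11.2), (32, 18.9)]
p1 [(66, 2.9), (64, -0.3), (62, 4.6), (60, 9.2), (58, 9.2), (44, 3.4), (42, 3.3), (40, 3.5), (38, 7.8), (36, 7.8), (34, 7.1), (32, 14.0)]
p2 [(58, 8.1), (56, 8.1), (54, 8.3), (52, 10.1), (50, 10.0), (48, 10.9), (46, 11.1), (44, 11.4), (42, 10.5), (40, 11.6), (38, 11.3), (36, 10.7), (34, 11.7), (32, 18.8)]
```

```bash
python3 -m creep '{"travel":[[0,0,-0.05],[0,0,-0.1],[0,0,-0.14],[0,0,-0.16],[0,0,-0.18],[0,0,-0.2],[0,0,-0.2]],"spin":[0,0,0,0,0,0,0]}' >/dev/null; python3 f.py; python3 -m creep '{"travel":[[0,0,-0.005],[0,0,-0.01],[0,0,-0.01]],"spin":[0,0,0]}' >/dev/null; python3 f.py;python3 f.py
```

```text
13.75 [0.4737 0.0699 0.0905] F [-2.  -0.   2.1] T [-0.03  0.38 -0.01]
n 4937 tilt deg 0.18 top at grip rel TCP 0.0312
14.1 [0.4734 0.07   0.09  ] F [-7.1  0.2 13. ] T [ 0.05  0.96 -0.04]
n 4921 tilt deg 0.58 top at grip rel TCP 0.0312
14.15 [0.4734 0.07   0.09  ] F [-8.3  1.7 12.8] T [ 0.05  0.94 -0.04]
n 4939 tilt deg 0.49 top at grip rel TCP 0.0312
```

```bash
python3 -m creep '{"travel":[[0,0,0.02],[0,0,0.1],[0,0,0.25],[0,0,0.4],[0,0,0.56],[0,0,0.56]],"spin":[0,0,0,0,0,0]}' >/dev/null; python3 f.py; python3 - <<'E'
from m import *
for n in('scene','top'):
  s=snapshot(n);P,ok=cloud(s)
  M=np.linalg.inv(s['camera_from_world'])[:3,3]
  for nm,c in(('p0',(.5554,.1852)),('p1',(.549,.1205)),('p2',(.5425,.0561))):
    q=sel(P,ok,c,.014,.045,.075);print(n,nm,len(q),np.percentile(q[:,2],[50,80,95]).round(4) if len(q) else '')
    dv=M[:2]-c;dv/=np.linalg.norm(dv);d=P[...,:2]-c
    m=ok&(abs(d@np.array([-dv[1],dv[0]]))<.006)&(d@dv>-.012)&(d@dv<.03)&(P[...,2]<.075)
    q=np.c_[(d@dv)[m],P[...,2][m]]*1000
    if n=='scene': print([(int(z),round(float(np.median(q[abs(q[:,1]-z)<=1.5,0])),1)) for z in range(66,30,-2) if (abs(q[:,1]-z)<=1.5).any()])
  if n=='scene':cv2.imwrite('pics/s6.png',cv2.resize(s['image'][180:300,290:430],None,fx=5,fy=5))
E
```

```text
14.8 [0.4752 0.0698 0.1472] F [ 0.4  0.6 -2.2] T [0.02 0.05 0.02]
n 4950 tilt deg 0.12 top at grip rel TCP 0.0311
scene p0 80 [0.0646 0.066  0.0671]
[(66, 1.4), (64, 1.8), (62, 7.7), (60, 10.5), (58, 10.8), (44, 5.2), (42, 6.8), (40, 8.0), (38, 11.8), (36, 11.6), (34, 11.8), (32, 18.3)]
scene p1 76 [0.0646 0.0665 0.0672]
[(66, 0.7), (64, -0.3), (62, 8.6), (60, 10.4), (56, 9.1), (54, 9.1), (46, 4.8), (42, 3.4), (40, 7.2), (38, 8.3), (36, 5.5), (34, 12.2), (32, 20.1)]
scene p2 82 [0.0546 0.0562 0.0575]
[(58, -1.4), (56, 0.6), (54, 2.6), (52, 6.1), (50, 9.5), (48, 10.4), (46, 10.0), (44, 10.3), (42, 10.4), (40, 9.3), (38, 9.9), (36, 9.9), (34, 11.5), (32, 21.6)]
top p0 33 [0.0652 0.0671 0.0687]
top p1 6 [0.0651 0.0659 0.0674]
top p2 0
```

View pics/s6.png

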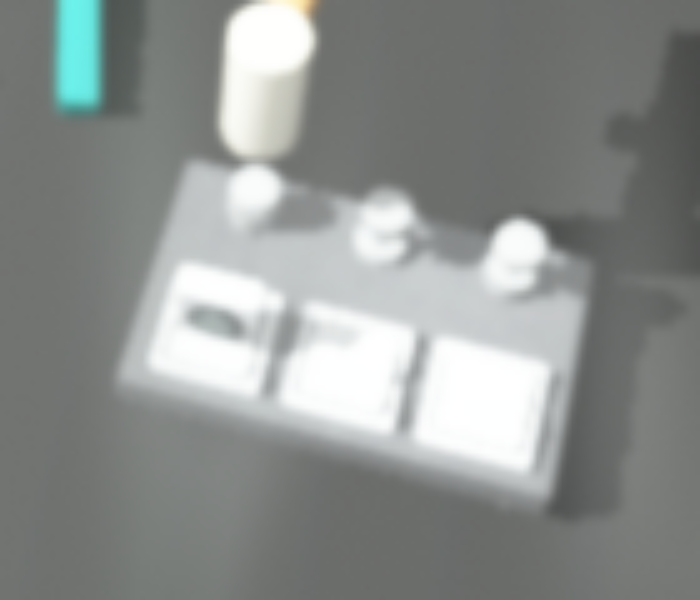

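The pin at crop (253,190) now sits flush on its collar, and the other two pins still stand proud. I'll take the mallet back along the same path.

```bash
python3 -m creep '{"travel":[[0.01,-0.06,0],[0.03,-0.18,0],[0.06,-0.35,0],[0.1,-0.55,0],[0.13,-0.78,0],[0.17,-0.99,0]],"spin":[0,0,0,0,0,0]}' >/dev/null&& python3 -m creep '{"travel":[[0.04,-0.22,0],[0.08,-0.44,0],[0.11,-0.66,0],[0.15,-0.85,0],[0.17,-0.99,0]],"spin":[0,0,0,0,0]}' >/dev/null&& python3 -m creep '{"travel":[[0.04,-0.22,0],[0.08,-0.44,0],[0.11,-0.66,0],[0.14,-0.84,0],[0.15,-0.94,0],[0.16,-1.0,0],[0.16,-1.0,0],[0.16,-1.0,0]],"spin":[0,0,0,0,0,0,0,0]}'; python3 f.py
python3 -m creep '{"travel":[[0,0,-0.1],[0,0,-0.22],[0,0,-0.34],[0,0,-0.44],[0,0,-0.52],[0,0,-0.56],[0,0,-0.58],[0,0,-0.58]],"spin":[0,0,0,0,0,0,0,0]}'; python3 f.py
```

```text
t: 16.85
ee_pos: [0.5235, -0.2275, 0.1452]
ee_rot: [-0.317, -3.125, -0.001]
force: [0.6, -0.6, -2.5]
finger_gap: 0.0164
grasp_force: 117.4
16.85 [ 0.5235 -0.2275  0.1452] F [ 0.6 -0.6 -2.5] T [0.03 0.1  0.01]
n 4951 tilt deg -0.16 top at grip rel TCP 0.031
t: 17.7
ee_pos: [0.5238, -0.2282, 0.0873]
ee_rot: [0.318, 3.125, 0.0]
force: [1.3, 0.0, -3.5]
finger_gap: 0.0168
grasp_force: 117.4
17.7 [ 0.5238 -0.2282  0.0873] F [ 1.3  0.  -3.5] T [0.05 0.08 0.01]
n 4923 tilt deg -0.04 top at grip rel TCP 0.0311
```

```bash
python3 -m creep '{"travel":[[0,0,-0.06],[0,0,-0.12],[0,0,-0.17],[0,0,-0.2],[0,0,-0.22],[0,0,-0.24],[0,0,-0.24]],"spin":[0,0,0,0,0,0,0]}'; python3 -m creep '{"travel":[[0,0,-0.01],[0,0,-0.025],[0,0,-0.025],[0,0,-0.025]],"spin":[0,0,0,0]}'
```

```text
t: 18.45
ee_pos: [0.5236, -0.2281, 0.0631]
ee_rot: [-0.318, -3.125, -0.0]
force: [-0.0, -0.3, -2.5]
finger_gap: 0.016
grasp_force: 117.4
t: 18.85
ee_pos: [0.5239, -0.2282, 0.0609]
ee_rot: [0.318, 3.125, -0.0]
force: [0.4, -0.4, -2.1]
finger_gap: 0.0159
grasp_force: 117.6
```

```bash
python3 -m creep '{"travel":[[0,0,-0.006],[0,0,-0.006]],"spin":[0,0]}' | grep -E 'ee_pos|force'; python3 -m creep '{"travel":[[0,0,0],[0,0,0],[0,0,0]],"spin":[0,0,0]}' - 20;python3 -m creep '{"travel":[[0,0,0],[0,0,0],[0,0,0],[0,0,0],[0,0,0],[0,0,0],[0,0,0],[0,0,0]],"spin":[0,0,0,0,0,0,0,0]}' 85
```

```text
ee_pos: [0.5239, -0.2283, 0.0608]
force: [-1.5, 0.8, 4.7]
grasp_force: 118.7
t: 19.35
ee_pos: [0.5239, -0.2283, 0.0609]
ee_rot: [0.318, 3.125, -0.001]
force: [-2.2, 0.9, 4.5]
finger_gap: 0.0162
grasp_force: 118.7
t: 20.15
ee_pos: [0.5237, -0.2282, 0.0602]
ee_rot: [-0.318, -3.125, 0.0]
force: [-0.0, -0.1, 0.0]
finger_gap: 0.0853
grasp_force: 0.0
```

```bash
python3 -m creep '{"travel":[[0,0,0.06],[0,0,0.16],[0,0,0.28],[0,0,0.42],[0,0,0.56],[0,0,0.7],[0,0,0.85],[0,0,1.0]],"spin":[0,0,0,0,0,0,0,0]}' >/dev/null; python3 -m creep '{"travel":[[-0.1,-0.05,0.1],[-0.3,-0.15,0.3],[-0.5,-0.25,0.5],[-0.7,-0.35,0.6],[-0.9,-0.45,0.6],[-0.9,-0.45,0.6]],"spin":[0,0,0,0,0,0]}'; python3 m.py; python3 - <<'E'
from h import *
s=snapshot('scene');cv2.imwrite('pics/end.png',cv2.resize(s['image'][90:340,120:520],None,fx=2,fy=2))
E
```

```text
t: 21.55
ee_pos: [0.4315, -0.2742, 0.2213]
ee_rot: [0.321, 3.125, -0.002]
force: [0.2, 0.5, 0.5]
finger_gap: 0.0847
grasp_force: 0.0
top p0 77 [0.5553 0.1857 0.0652] [0.556  0.1848 0.0652] 0.0675
top p1 79 [0.5489 0.121  0.0645] [0.5491 0.1207 0.065 ] 0.0668
top p2 50 [0.5429 0.0562 0.0583] [0.5423 0.0567 0.0567] 0.0575
top head 199 [ 0.5855 -0.2429  0.0998] [ 0.5928 -0.2421  0.1005]
handle 415 [ 0.5111 -0.2254  0.0914] 168.2477452790561 -0.058618426162916376 0.060248048349090685
cell 135 [0.6129 0.0482 0.0782] 0.08549796544722077
deck ((591.2720947265625, 116.52583312988281), (210.1996612548828, 129.95570373535156), 83.92095184326172)
scene p0 80 [0.5565 0.1855 0.063 ] [0.5574 0.1851 0.0644] 0.0663
scene p1 73 [0.5484 0.1202 0.0634] [0.5506 0.1202 0.0644] 0.066
scene p2 25 [0.5428 0.0556 0.0567] [0.5427 0.0561 0.0562] 0.0571
scene head 167 [ 0.5891 -0.2428  0.0988] [ 0.5935 -0.2422  0.0996]
handle 291 [ 0.5117 -0.2252  0.0906] -11.597515678004559 -0.06112525901364933 0.05691259513466953
cell 172 [0.6171 0.0487 0.0758] 0.08324038805822231
deck ((591.321044921875, 116.0664291381836), (209.7021484375, 131.33108520507812), 83.87355041503906)
```

View pics/end.png

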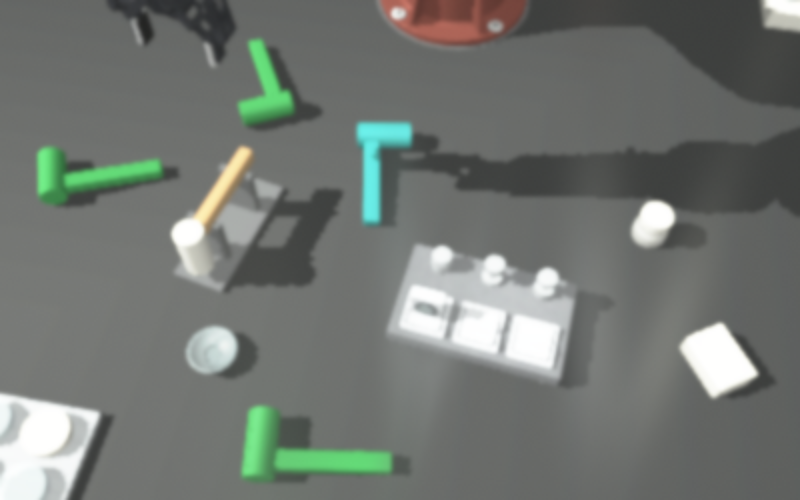

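The mallet is back in its rest at (210,200). Pin 2 at (440,257) is down, pins 1 and 0 stand proud, and everything else looks undisturbed.

```bash
python3 -c "
from bench import *
print(close_job())"
```

```text
the job is handed in; nothing more can be done
None
```

I knocked station 2's pin (the cell's) down about 10 mm to what felt like its hard stop, left the other two pins standing, put the mallet back in its rest and released it, and handed the job in at about 22 s; no verdict was returned.

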